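# Open the spring-shut gate of the parts pen and hold it wide

### The job

Open the parts pen so a colleague can take the bearing out: squeeze the red safety catch first until it is fully drawn and leave it drawn, then squeeze the blue catch on the yellow gate and swing the gate out, through its half-open detent, until you feel it come up against its rubber buffer. Press it steadily a few millimetres into the buffer without ramming it, and finish while still gripping the gate and holding it there, since it springs back if let go; leave the other things on the bench and the bearing where they are.

Things in the scene. Friction and masses are not known exactly. Their poses are not given: they have to be found in the camera images.
- pen: Grey steel and wire-mesh pen fixed to the bench, 100 mm high. Origin on the bench under the gate's upright hinge, its front left corner. x points into the pen (80 mm deep), y to its left. Along -y from the origin: the shut gate (to 140 mm), a latch post (150 to 170), a fixed panel with the red safety catch (to 265). Nothing of it stands over 165 mm.
- safety_grip (a point): Midway between the two upright red tabs as they stand when squeezed, 147 mm above the bench; axes as the pen's. Tabs: 22 mm along x, 6 along y, 113 to 165 mm high. Fixed tab centred 12 mm along -y; sliding tab 26 mm along +y when shut, pushed 14 mm towards -y: 44 mm over both shut, 30 squeezed. 70 mm clear along y each side above 118 mm.
- safety_catch (a joint): Travel of the red sliding tab in m: 0 shut (starts at 0 to 3 mm), 0.014 fully squeezed and drawn. Friction 3 N, no spring: it stays where it is left. Its rod bars the gate's front until drawn 0.009.
- gate_grip (a point): Midway between the two blue tabs as squeezed, 92 mm from the hinge axis, 147 mm above the bench; moves and turns with the gate (shut: axes as the pen's; -y from the hinge along the gate, -x its outer face, the way it opens). Tabs sized as the red. Fixed tab centred 12 mm along +y (hinge side); sliding tab 26 mm along -y, pushed 14 mm towards +y: 44 mm over both shut, 30 squeezed.
- gate_catch (a joint): Travel of the blue sliding tab in m: 0 shut, 0.014 fully squeezed; the gate is free of its bolt from 0.01. Sprung: 2.4 N to start, 6.6 N fully squeezed; it shoots out again when let go.
- hinge_axis (a point): Point on the gate's upright hinge axis, 147 mm above the bench; axes as the pen's. Seen from above the gate opens clockwise, its free end coming out towards the front (-x) of the pen.
- gate (a joint): Opening angle of the yellow gate in rad, 0 shut, growing as it opens. A spring closes it (at the blue catch 1 N shut, 3 N at 1.3 rad). A detent resists from 0.2 to 0.5 rad (up to 3 N more), then helps until 0.8. Let go when wide, it springs back to the detent or shut. It meets the rubber buffer somewhere from 1.1 to 1.45 rad, different each time.
- buffer (a joint): How far the black rubber buffer is pressed in, in m: 0 untouched, 0.012 end of travel. 18 mm across, on a dark swivelling stop arm at the hinge's foot; meets the gate's outer face 70 mm from the hinge axis, 58 mm above the bench. Sprung: 2 N to start, then 1 N per mm.
- bearing_mid (a point): Centre of the steel ball bearing lying flat on the pen's floor behind the gate (52 mm across, 15 mm high); stays there.
- black_tape_mid (a point): Centre of a loose roll of black tape lying flat on the bench (72 mm across, 18 mm high); to be left alone.
- spray_loosener_mid (a point): Centre of a blue and white spray can with a red cap standing on the bench behind the pen (67 mm across, 194 mm high); to be left alone.

How it is judged:
On the way, in this order (a step that is already met when the one before it is completed fails the run):
1. the red safety catch is drawn, the gate still shut (value of joint safety_catch above 0.01 m and value of joint gate below 0.1 rad), for 0.1 s.
2. the blue gate catch is squeezed by the fingers (value of joint gate_catch above 0.009 m and contact force between the fingers and gate above 1 N), for 0.1 s.
3. the gate has passed its detent (value of joint gate above 0.85 rad), for 0.1 s.
At the end, for the whole second after the job is handed in: The gate is held wide by the fingers (they press on it with over 2 N), beyond 1.05 rad and pressing the buffer in by more than 1.5 mm throughout the last second; the safety catch is still drawn by more than 9 mm; bearing, tape and spray can lie within 20 mm of where they were (value of joint gate above 1.05 rad and value of joint buffer above 0.0015 m and value of joint safety_catch above 0.009 m and contact force between the fingers and gate above 2 N and distance of each of bearing_mid, black_tape_mid, spray_loosener_mid from where it was at the start of the episode below 0.02 m); the arm keeps its last pose, push and grip.
It fails at once if the blue catch is squeezed before the red one is drawn (value of joint gate_catch above 0.007 m and value of joint safety_catch below 0.008 m and value of joint gate below 0.1 rad).
It fails at once if the gate is rammed into the buffer (buffer driven in faster than 0.25 m/s) (velocity of joint buffer above 0.25 m/s).
It fails at once if the bearing, the tape or the spray can is knocked away by more than 50 mm (distance of any of bearing_mid, black_tape_mid, spray_loosener_mid from where it was at the start of the episode above 0.05 m).
It also fails if it takes over 54 s, if anything falls off the work surface, if the arm or the gripper's body presses on something with over 40 N, if the wrist force passes 120 N, or if a joint passes its speed limit or range.

### The arm

A 6-joint arm with a two-finger parallel gripper is mounted at the origin on a cart in front of the work surface, level with it; the furniture and walls round the work are solid. World frame = base frame: x ahead of the robot, y to its left, z up, the work surface at z = 0. Lengths are in m, angles in rad, forces in N, time in s.
With the tool pointing down it reaches from about 0.375 to 0.9 m from the base axis. Payload 3.1 kg.
Tool frame: the origin (TCP) lies midway between the tips of the shut fingers; the grasp point (between the pads) lies 19 mm behind it (manip.grasp_offset is the distance from the TCP to the grasp point, in m); z points along the fingers, y is the line along which they close (so a half turn about z gives the same grasp; the last joint's range is limited). The gripper opens to 85 mm and grips with 20 to 120 N. Pads are 22 mm wide; open, the fingers measure 114 mm over their backs; the gripper's body (76 mm by 85 mm) begins 54 mm behind the grasp point. The pads swing forward as they close: fully open they stand 13 mm farther back than shut.
Start: joints at [-1.401, 0.527, 1.433, -0, 1.181, -0.178], TCP at [0.213, -0.588, 0.231] pointing down, gripper open.
Joint ranges: [-3.08, 3.08], [-0.75, 2.2], [0.22, 2.44], [-1.43, 4.57], [0, 2.65], [-2.85, 2.85]. Speed limits (rad/s): [2.79, 2.79, 3.14, 3.14, 3.14, 3.14].

### API

Orientations are given as a unit quaternion [x, y, z, w].
In Python, from station import sensors, cams, order, manip gives the robot as it stands.
- The arm moves only by the tool move_arm, never from a script. Its argument "targets" is a list of rows, each an object of numbers: "dx", "dy", "dz": the shift along the world's x, y, z normalised to -1 to 1, where 1 is 25 mm; "rx", "ry", "rz": the turn, a rotation vector about the world's x, y, z normalised to -1 to 1, where 1 is 30 degrees. A call has exactly 10 rows; each row shifts and turns the commanded pose from where the row before left it; what a row does not reach is not made up. A row lasts 1/8 s, in which the tool goes at most 62.5 mm and 10.7 degrees, less where a joint would pass 70% of its speed; a pose out of reach is approached as far as the arm can. A call with a number of a shift or a turn outside -1 to 1 is refused whole. A call with a gripper value outside its range is refused whole. "claw" is the opening in per cent of the stroke, from 0 (shut) to 100 (fully open), set as the call begins (left out, the last holds). The fingers move at their own pace and stop on an object; "newtons" is the grip in N (left out, the last holds). Time passes only in rows, so rows that do not move let the fingers close, or fill a call up. It gives the time, the measured TCP pose, the force, the opening and the grip force at its end, in the units of the state.
- sensors.sense(): the state, without advancing time (a new reading comes with each control period).
- cams.snapshot(name): name is "side" or "top"; returns the picture (400x640x3 uint8, red, green, blue); there is no depth.
- cams.camera_model(name): a dict with "fx", "fy", "cx", "cy" (pixels), "distortion" ([k1, k2, p1, p2, k3] as OpenCV has them; the pictures are not rectified), "extrinsics" (4x4, takes a point from world to camera coordinates). Camera axes: x right, y down, z forward; pixel columns grow to the right and rows downward; lengths in m; the calibration is good to about 2 mm. A picture is of the moment at which its call begins. camera_model takes no time and is no camera call.
- order.sign_off(): hands the job in; it is judged then, once.
The state is a dict: "t": time; "q": joint angles; "qd": joint speeds; "tau": joint torques, N m; "tcp_pos": TCP position; "tool_rot": TCP orientation; "force": force on the tool from outside, world axes, zero at the start; "ft_torque": the same for the moment, N m; "finger_gap": opening from 0.0 (shut) to 1.0 (fully open); "gripper_force": force on a finger pad.
Only numpy, scipy, OpenCV 4.12 (cv2) and the standard library are available. Lean on these libraries where they do the work, as an engineer would, in place of code of your own. Each camera call takes 0.05 s, during which the arm holds its last target. There are 200 camera calls.

## Working session

There is one attempt and no reset: what is moved stays moved. The work goes in short steps, Python scripts to look and compute and a tool call to move; the robot and the scene stay as the last step left them, time stands still between calls to the robot, and variables do not carry over. Pictures are saved under pics/ and viewed, at most 10 in all, crops included, and the job is handed in when it is done.

Besides the shell and the picture viewer there is one more tool, called after ">>>" by a JSON object that holds its "op" and its "data". move_arm: Moves the arm, as the interface text tells. Scaled input: -1 to 1 covers 25 mm each way for a shift and 30 degrees each way for a turn. Its arguments: {"type":"object","properties":{"targets":{"type":"array"},"claw":{"type":"number"},"newtons":{"type":"number"}},"required":["targets"]}

```bash
mkdir -p pics; ls; python3 - <<'E'
from station import sensors,cams,order,manip
import cv2
s=sensors.sense(); print(s); print(manip.grasp_offset)
for n in ("side","top"):
    print(n,cams.camera_model(n)); cv2.imwrite(f"pics/{n}0.png",cams.snapshot(n)[:,:,::-1])
E
```

```text
pics
{'t': 0.0, 'q': array([-1.40149615e+00,  5.28493197e-01,  1.43389447e+00, -2.98962109e-05,
        1.18140353e+00, -1.78519251e-01]), 'qd': array([-0.00080697,  0.00072965,  0.00112659, -0.00076324,  0.00060497,
        0.00068259]), 'tau': array([-4.35684451e-04, -4.42354596e+01, -1.78028387e+01, -4.13826565e-04,
        8.50067911e-03, -1.59065214e-07]), 'tcp_pos': array([ 0.21291642, -0.58685403,  0.23031951]), 'tool_rot': array([ 9.84914202e-01,  1.73039898e-01, -8.75556999e-06, -1.09932475e-03]), 'force': array([ 0.05723019, -0.15004044, -0.4166836 ]), 'ft_torque': array([-0.00918362,  0.03130118, -0.04126846]), 'gripper_force': 0.0, 'finger_gap': 1.0038102129150641}
0.0187
side {'fx': 485.7598844565002, 'fy': 485.7598844565002, 'cx': 328.4158236320189, 'cy': 199.13655515335702, 'distortion': array([-0.0231077,  0.       ,  0.       ,  0.       ,  0.       ]), 'extrinsics': array([[-0.99449194, -0.10395224,  0.0134058 ,  0.59292443],
       [-0.07900771,  0.65944181, -0.74759232,  0.05183512],
       [ 0.06887355, -0.7445337 , -0.66402259,  1.12188272],
       [ 0.        ,  0.        ,  0.        ,  1.        ]])}
top {'fx': 372.1837528650778, 'fy': 372.1837528650778, 'cx': 321.7071151486509, 'cy': 198.23314083299815, 'distortion': array([-0.08726749,  0.        ,  0.        ,  0.        ,  0.        ]), 'extrinsics': array([[-0.01344315, -0.99989494, -0.00542187,  0.13495877],
       [-0.99575368,  0.01388094, -0.09100505,  0.56345684],
       [ 0.09107075,  0.00417545, -0.99583567,  0.94129964],
       [ 0.        ,  0.        ,  0.        ,  1.        ]])}
```

View pics/top0.png

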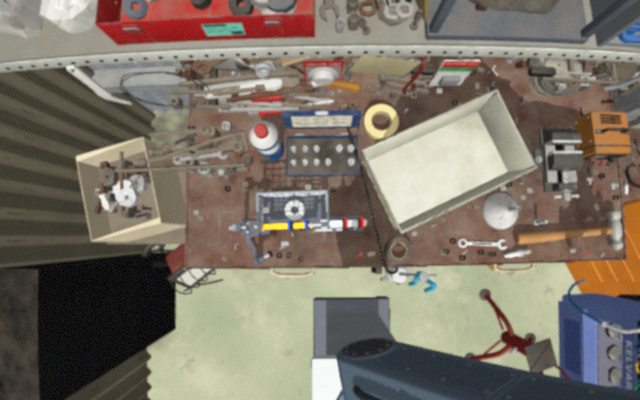

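View pics/side0.png

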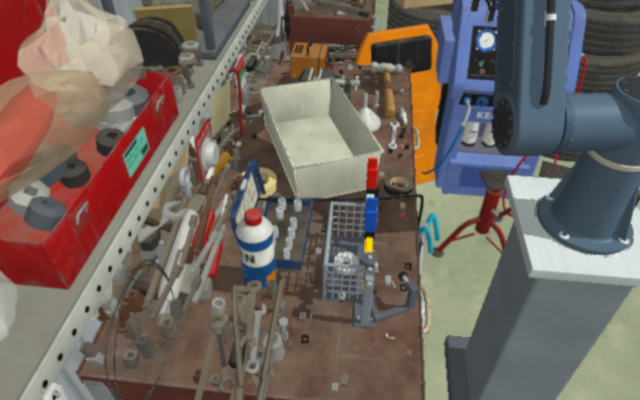

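The top view shows the pen at about (245–365, 190–255), with the yellow gate at (272, 226), blue tabs near (300, 226) and red tabs near (350, 223). In the side view the red tabs are at about (372, 172) and the blue at (371, 213). I'll zoom in on both.

```bash
python3 - <<'E'
import cv2,numpy as np
t=cv2.imread("pics/top0.png")[180:270,225:385]; s=cv2.imread("pics/side0.png")[140:340,310:430]
a=cv2.resize(t,None,fx=5,fy=5,interpolation=cv2.INTER_CUBIC)
cv2.imwrite("pics/tc.png",a)
cv2.imwrite("pics/sc.png",cv2.resize(s,None,fx=3,fy=3,interpolation=cv2.INTER_CUBIC))
for n in("top","side"):
    im=cv2.imread(f"pics/{n}0.png"); h=cv2.cvtColor(im,cv2.COLOR_BGR2HSV)
    for c,lo,hi in(("red",(0,150,110),(8,255,255)),("blue",(105,150,100),(125,255,255)),("yel",(22,150,130),(32,255,255))):
        m=cv2.inRange(h,lo,hi)
        k,l,st,ce=cv2.connectedComponentsWithStats(m)
        for i in range(1,k):
            x,y,w,hh,A=st[i]
            roi=(225<x<385 and 180<y<270) if n=="top" else (340<x<400 and 140<y<340)
            if A>5 and roi: print(n,c,st[i],ce[i].round(1))
E
```

```text
top red [360 217   4  11  33] [361.5 222.1]
top red [344 218   3  11  28] [345.1 223.2]
top blue [288 221   4   9  21] [289.5 224.6]
top blue [305 220   3   9  14] [306.1 223.4]
top yel [263 223  24   7 131] [274.7 226.1]
top yel [293 223  11   6  58] [297.9 225.2]
side red [367 158  11  31 293] [372.  173.5]
side blue [365 197  13  35 388] [371.  214.2]
side yel [364 237   9  16 116] [368.4 244.3]
side yel [362 284   2   5   8] [362.5 286. ]
```

View pics/tc.png

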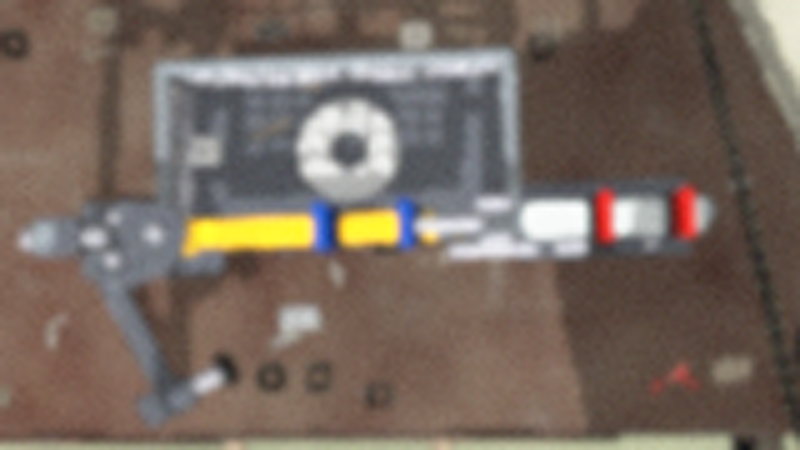

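View pics/sc.png

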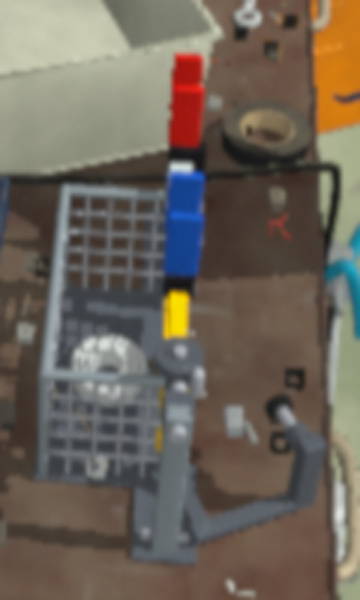

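Seen up close: in the top crop the red tabs lie at (345, 223) and (361.5, 222), the blue ones at (289.5, 224.6) and (306, 223.4), and the stop arm with its black buffer in front at about (270, 254). The side crop confirms that both tab pairs are upright and the hinge tower is nearest the camera. Casting rays next.

```bash
cat >h.py <<'E'
import cv2,numpy as np
from station import sensors,cams,order,manip
from scipy.spatial.transform import Rotation as R
def ray(n,p):
    c=cams.camera_model(n);K=np.array([[c["fx"],0,c["cx"]],[0,c["fy"],c["cy"]],[0,0,1]])
    u=cv2.undistortPoints(np.array([[p]],float),K,c["distortion"])[0,0]
    E=c["extrinsics"];Rm=E[:3,:3]; return -Rm.T@E[:3,3],Rm.T@np.array([u[0],u[1],1])
def cast(n,p,z):
    o,d=ray(n,p); return (o+d*(z-o[2])/d[2])
def grasp():
    s=sensors.sense();Q=R.from_quat(s["tool_rot"]); return s["tcp_pos"]-manip.grasp_offset*Q.as_matrix()[:,2],Q,s
E
python3 - <<'E'
from h import *
P={}
for k,p in dict(redF=(361.5,222.1),redS=(345.1,223.2),bluF=(289.5,224.6),bluS=(306.1,223.4)).items():
    P[k]=cast("top",p,.163); print(k,P[k].round(4))
d=P["redF"]-P["bluF"]; print("yaw of pen",np.degrees(np.arctan2(d[0],-d[1])),np.linalg.norm(d), np.linalg.norm(P["redF"]-P["redS"]),np.linalg.norm(P["bluF"]-P["bluS"]))
u=-d/np.linalg.norm(d)  # pen +y
print("y axis",u); sg=P["redF"]+.012*u; gg=P["bluF"]-.012*u; h=gg+.092*u
print("safety",sg,"gate",gg,"hinge",h)
# side check: back-project
for k,p in dict(red=(372,158),blue=(370,197)).items(): print(k,cast("side",p,.165).round(4))
g,Q,s=grasp();print(g,Q.as_matrix().round(3))
print("tape",cast("top",(398,247),.018),"buffer",cast("top",(271,253),.058),"can",cast("top",(262,131),.194))
E
```

```text
redF [0.4983 0.0391 0.163 ]
redS [0.4964 0.0755 0.163 ]
bluF [0.495  0.1989 0.163 ]
bluS [0.4972 0.162  0.163 ]
yaw of pen 1.2017349469743452 0.1598333608240468 0.03649451231422319 0.03694651292586484
y axis [-0.02097269  0.99978005 -0.        ]
safety [0.49808424 0.05110115 0.163     ] gate [0.49523545 0.18690464 0.163     ] hinge [0.49330596 0.2788844  0.163     ]
red [0.5025 0.0378 0.165 ]
blue [0.5017 0.1624 0.165 ]
[ 0.21294079 -0.58694472  0.2490943 ] [[ 0.94   0.341 -0.   ]
 [ 0.341 -0.94   0.002]
 [ 0.    -0.002 -1.   ]]
tape [ 0.43589211 -0.0693993   0.018     ] buffer [0.42715844 0.25519581 0.058     ] can [0.69993138 0.25561051 0.194     ]
```

>>> {"op": "move_arm", "data": {"targets": [{"dx": 0.38, "dy": 0.85, "dz": 0.4, "rz": 0.179}, {"dx": 0.38, "dy": 0.85, "dz": 0.4, "rz": 0.179}, {"dx": 0.38, "dy": 0.85, "dz": 0.4, "rz": 0.179}, {"dx": 0.38, "dy": 0.85, "dz": 0.4, "rz": 0.179}, {"dx": 0.38, "dy": 0.85, "dz": 0.4, "rz": 0.179}, {"dx": 0.38, "dy": 0.85, "rz": 0.179}, {"dx": 0.38, "dy": 0.85, "rz": 0.179}, {"dx": 0.38, "dy": 0.85, "rz": 0.179}, {"dx": 0.38, "dy": 0.85, "rz": 0.179}, {"dx": 0.38, "dy": 0.85, "rz": 0.179}], "claw": 100, "newtons": 25}}

```text
schema error: expected keys dx, dy, dz, rx, ry, rz
```

>>> {"op": "move_arm", "data": {"targets": [{"dx": 0.38, "dy": 0.85, "rz": 0.179}, {"dx": 0.38, "dy": 0.85, "rz": 0.179}, {"dx": 0.38, "dy": 0.85, "rz": 0.179}, {"dx": 0.38, "dy": 0.85, "rz": 0.179}, {"dx": 0.38, "dy": 0.85, "rz": 0.179}, {"dx": 0.38, "dy": 0.85, "rz": 0.179}, {"dx": 0.38, "dy": 0.85, "rz": 0.179}, {"dx": 0.38, "dy": 0.85, "rz": 0.179}, {"dx": 0.38, "dy": 0.85, "rz": 0.179}, {"dx": 0.38, "dy": 0.85, "rz": 0.179}]}}

```text
schema error: expected keys dx, dy, dz, rx, ry, rz
```

>>> {"op": "move_arm", "data": {"targets": [{"dx": 0.38, "dy": 0.85, "rz": 0.179}, {"dx": 0.38, "dy": 0.85, "rz": 0.179}, {"dx": 0.38, "dy": 0.85, "rz": 0.179}, {"dx": 0.38, "dy": 0.85, "rz": 0.179}, {"dx": 0.38, "dy": 0.85, "rz": 0.179}, {"dx": 0.38, "dy": 0.85, "rz": 0.179}, {"dx": 0.38, "dy": 0.85, "rz": 0.179}, {"dx": 0.38, "dy": 0.85, "rz": 0.179}, {"dx": 0.38, "dy": 0.85, "rz": 0.179}, {"dx": 0.38, "dy": 0.85, "rz": 0.179}]}}

```text
schema error: expected keys dx, dy, dz, rx, ry, rz
```

```bash
python3 - <<'E'
from h import *
g,Q,s=grasp();print(s["t"],g,s["q"],Q.as_matrix().round(3),s["force"],s["tcp_pos"])
# correction: grasp to safety grip, and tool y to pen +y
t=np.array([.499,.051,.147]); print("d/25mm",(t-g)/.025)
z=np.array([0,0,-1.]);y=np.array([-.021,.9998,0]);T=R.from_matrix(np.c_[np.cross(y,z),y,z])
print("rot",np.degrees((T*Q.inv()).as_rotvec())/30)
E
```

```text
0.1 [ 0.21294079 -0.58694472  0.2490943 ] [-1.40148794e+00  5.28424331e-01  1.43379218e+00 -1.75443542e-05
  1.18141414e+00 -1.78482425e-01] [[ 0.94   0.341 -0.   ]
 [ 0.341 -0.94   0.002]
 [ 0.    -0.002 -1.   ]] [-0.11306263 -0.52396044  0.2468181 ] [ 0.21293407 -0.58690721  0.23039434]
d/25mm [11.44236839 25.51778887 -4.08377209]
rot [ 7.70290099e-05 -5.55157256e-03  5.37586235e+00]
```

All six keys are required in every row, so I'm resending in full.

>>> {"op": "move_arm", "data": {"targets": [{"dx": 0.38, "dy": 0.85, "dz": 0.4, "rx": 0, "ry": 0, "rz": 0.179}, {"dx": 0.38, "dy": 0.85, "dz": 0.4, "rx": 0, "ry": 0, "rz": 0.179}, {"dx": 0.38, "dy": 0.85, "dz": 0.4, "rx": 0, "ry": 0, "rz": 0.179}, {"dx": 0.38, "dy": 0.85, "dz": 0.4, "rx": 0, "ry": 0, "rz": 0.179}, {"dx": 0.38, "dy": 0.85, "dz": 0.4, "rx": 0, "ry": 0, "rz": 0.179}, {"dx": 0.38, "dy": 0.85, "dz": 0, "rx": 0, "ry": 0, "rz": 0.179}, {"dx": 0.38, "dy": 0.85, "dz": 0, "rx": 0, "ry": 0, "rz": 0.179}, {"dx": 0.38, "dy": 0.85, "dz": 0, "rx": 0, "ry": 0, "rz": 0.179}, {"dx": 0.38, "dy": 0.85, "dz": 0, "rx": 0, "ry": 0, "rz": 0.179}, {"dx": 0.38, "dy": 0.85, "dz": 0, "rx": 0, "ry": 0, "rz": 0.179}], "claw": 100, "newtons": 25}}

```text
t: 1.35
tcp_pos: [0.3081, -0.374, 0.281]
tool_rot: [0.8, 0.6, 0.0, -0.0]
force: [0.2, 0.3, -0.7]
finger_gap: 0.999
gripper_force: 0.0
```

>>> {"op": "move_arm", "data": {"targets": [{"dx": 0.38, "dy": 0.85, "dz": 0, "rx": 0, "ry": 0, "rz": 0.179}, {"dx": 0.38, "dy": 0.85, "dz": 0, "rx": 0, "ry": 0, "rz": 0.179}, {"dx": 0.38, "dy": 0.85, "dz": 0, "rx": 0, "ry": 0, "rz": 0.179}, {"dx": 0.38, "dy": 0.85, "dz": 0, "rx": 0, "ry": 0, "rz": 0.179}, {"dx": 0.38, "dy": 0.85, "dz": 0, "rx": 0, "ry": 0, "rz": 0.179}, {"dx": 0.38, "dy": 0.85, "dz": 0, "rx": 0, "ry": 0, "rz": 0.179}, {"dx": 0.38, "dy": 0.85, "dz": 0, "rx": 0, "ry": 0, "rz": 0.179}, {"dx": 0.38, "dy": 0.85, "dz": 0, "rx": 0, "ry": 0, "rz": 0.179}, {"dx": 0.38, "dy": 0.85, "dz": 0, "rx": 0, "ry": 0, "rz": 0.179}, {"dx": 0.38, "dy": 0.85, "dz": 0, "rx": 0, "ry": 0, "rz": 0.179}]}}

```text
t: 2.6
tcp_pos: [0.403, -0.1617, 0.281]
tool_rot: [0.442, 0.897, 0.0, -0.0]
force: [0.1, 0.4, 0.2]
finger_gap: 0.997
gripper_force: 0.0
```

>>> {"op": "move_arm", "data": {"targets": [{"dx": 0.38, "dy": 0.85, "dz": 0, "rx": 0, "ry": 0, "rz": 0.179}, {"dx": 0.38, "dy": 0.85, "dz": 0, "rx": 0, "ry": 0, "rz": 0.179}, {"dx": 0.38, "dy": 0.85, "dz": 0, "rx": 0, "ry": 0, "rz": 0.179}, {"dx": 0.38, "dy": 0.85, "dz": 0, "rx": 0, "ry": 0, "rz": 0.179}, {"dx": 0.38, "dy": 0.85, "dz": 0, "rx": 0, "ry": 0, "rz": 0.179}, {"dx": 0.38, "dy": 0.85, "dz": 0, "rx": 0, "ry": 0, "rz": 0.179}, {"dx": 0.38, "dy": 0.85, "dz": 0, "rx": 0, "ry": 0, "rz": 0.179}, {"dx": 0.38, "dy": 0.85, "dz": 0, "rx": 0, "ry": 0, "rz": 0.179}, {"dx": 0.38, "dy": 0.85, "dz": 0, "rx": 0, "ry": 0, "rz": 0.179}, {"dx": 0.38, "dy": 0.85, "dz": 0, "rx": 0, "ry": 0, "rz": 0.179}]}}

```text
t: 3.85
tcp_pos: [0.4979, 0.0507, 0.2809]
tool_rot: [-0.011, 1.0, 0.0, -0.001]
force: [0.5, -0.2, -1.3]
finger_gap: 1.003
gripper_force: 0.0
```

```bash
cat > to.py <<'E'
from h import *
import sys
def rep(t,yaw):
    g,Q,s=grasp();print(s["t"],"grasp",g.round(4),"q",s["q"].round(2),"F",s["force"].round(1),"gap",round(s["finger_gap"],3),"gf",s["gripper_force"])
    print("d/25mm",((np.array(t)-g)/.025).round(3))
    z=np.array([0,0,-1.]);y=np.array([-np.sin(yaw),np.cos(yaw),0]);T=R.from_matrix(np.c_[np.cross(y,z),y,z])
    print("rot/30",(np.degrees((T*Q.inv()).as_rotvec())/30).round(3))
rep([float(a) for a in sys.argv[1:4]],float(sys.argv[4]))
E
python3 to.py .499 .051 .147 .021
```

```text
3.85 grasp [0.4979 0.0507 0.2996] q [-0.12  0.3   1.68 -0.    1.17 -1.71] F [ 0.5 -0.2 -1.3] gap 1.003 gf 0.0
d/25mm [ 0.042  0.01  -6.105]
rot/30 [-0.    -0.002 -0.   ]
```

>>> {"op": "move_arm", "data": {"targets": [{"dx": 0.04, "dy": 0, "dz": -0.6, "rx": 0, "ry": 0, "rz": 0}, {"dx": 0, "dy": 0, "dz": -0.6, "rx": 0, "ry": 0, "rz": 0}, {"dx": 0, "dy": 0, "dz": -0.6, "rx": 0, "ry": 0, "rz": 0}, {"dx": 0, "dy": 0, "dz": -0.6, "rx": 0, "ry": 0, "rz": 0}, {"dx": 0, "dy": 0, "dz": -0.6, "rx": 0, "ry": 0, "rz": 0}, {"dx": 0, "dy": 0, "dz": -0.6, "rx": 0, "ry": 0, "rz": 0}, {"dx": 0, "dy": 0, "dz": -0.6, "rx": 0, "ry": 0, "rz": 0}, {"dx": 0, "dy": 0, "dz": -0.6, "rx": 0, "ry": 0, "rz": 0}, {"dx": 0, "dy": 0, "dz": -0.6, "rx": 0, "ry": 0, "rz": 0}, {"dx": 0, "dy": 0, "dz": -0.6, "rx": 0, "ry": 0, "rz": 0}]}}

```text
t: 5.1
tcp_pos: [0.4979, 0.0492, 0.1299]
tool_rot: [-0.008, 1.0, -0.0, -0.001]
force: [-0.3, 0.5, -0.2]
finger_gap: 0.995
gripper_force: 0.0
```

```bash
python3 to.py .499 .051 .147 .021; python3 - <<'E'
from h import *
a=cams.snapshot("top")[180:270,225:385,::-1];b=cams.snapshot("side")[100:300,300:460,::-1]
a=cv2.resize(a,(480,270),interpolation=cv2.INTER_CUBIC);b=cv2.resize(b,(480,600),interpolation=cv2.INTER_CUBIC)
c=np.zeros((600,480,3),np.uint8);c[:270]=a
cv2.imwrite("pics/p1.png",cv2.resize(np.hstack([c,b]),(800,500)))
E
```

```text
5.1 grasp [0.4979 0.0492 0.1486] q [-0.12  0.52  1.84 -0.    0.79 -1.71] F [-0.3  0.5 -0.2] gap 0.995 gf 0.0
d/25mm [ 0.043  0.072 -0.065]
rot/30 [ 0.    -0.004  0.009]
```

View pics/p1.png

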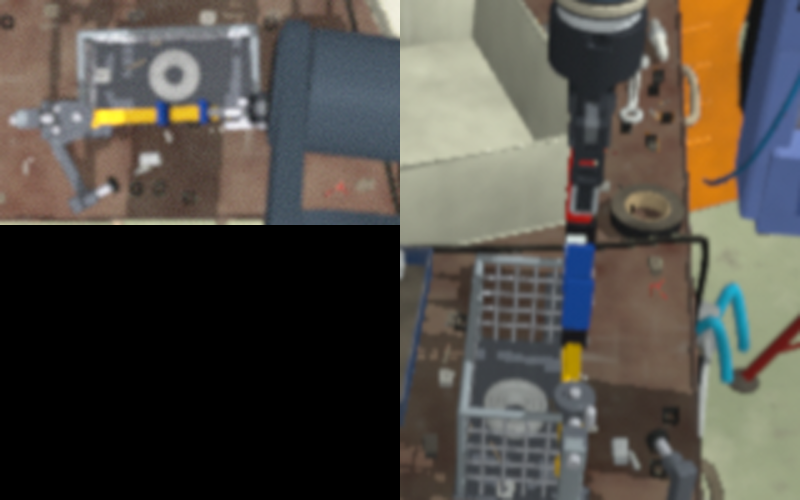

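The side view shows the open gripper straddling the red tabs, with the near finger in front of them at about (585, 195) and well aligned in x. Closing now.

>>> {"op": "move_arm", "data": {"targets": [{"dx": 0.04, "dy": 0.07, "dz": 0, "rx": 0, "ry": 0, "rz": 0}, {"dx": 0, "dy": 0, "dz": 0, "rx": 0, "ry": 0, "rz": 0}, {"dx": 0, "dy": 0, "dz": 0, "rx": 0, "ry": 0, "rz": 0}, {"dx": 0, "dy": 0, "dz": 0, "rx": 0, "ry": 0, "rz": 0}, {"dx": 0, "dy": 0, "dz": 0, "rx": 0, "ry": 0, "rz": 0}, {"dx": 0, "dy": 0, "dz": 0, "rx": 0, "ry": 0, "rz": 0}, {"dx": 0, "dy": 0, "dz": 0, "rx": 0, "ry": 0, "rz": 0}, {"dx": 0, "dy": 0, "dz": 0, "rx": 0, "ry": 0, "rz": 0}, {"dx": 0, "dy": 0, "dz": 0, "rx": 0, "ry": 0, "rz": 0}, {"dx": 0, "dy": 0, "dz": 0, "rx": 0, "ry": 0, "rz": 0}], "claw": 0, "newtons": 25}}

```text
t: 6.45
tcp_pos: [0.5005, 0.0489, 0.1325]
tool_rot: [-0.01, 1.0, -0.003, 0.001]
force: [-3.6, -10.3, 5.2]
finger_gap: 0.346
gripper_force: 29.8
```

```bash
python3 to.py .499 .051 .147 .021
```

```text
6.45 grasp [0.5004 0.049  0.1512] q [-0.12  0.52  1.83 -0.01  0.79 -1.71] F [ -3.6 -10.3   5.2] gap 0.346 gf 29.836061596870422
d/25mm [-0.057  0.078 -0.168]
rot/30 [0.01  0.002 0.   ]
```

Opening reads 29.4 mm, so the red catch is fully drawn. Open and lift out.

>>> {"op": "move_arm", "data": {"targets": [{"dx": 0, "dy": 0, "dz": 0, "rx": 0, "ry": 0, "rz": 0}, {"dx": 0, "dy": 0, "dz": 0, "rx": 0, "ry": 0, "rz": 0}, {"dx": 0, "dy": 0, "dz": 0, "rx": 0, "ry": 0, "rz": 0}, {"dx": 0, "dy": 0, "dz": 0, "rx": 0, "ry": 0, "rz": 0}, {"dx": 0, "dy": 0, "dz": 0, "rx": 0, "ry": 0, "rz": 0}, {"dx": 0, "dy": 0, "dz": 0, "rx": 0, "ry": 0, "rz": 0}, {"dx": 0, "dy": 0, "dz": 0.5, "rx": 0, "ry": 0, "rz": 0}, {"dx": 0, "dy": 0, "dz": 0.8, "rx": 0, "ry": 0, "rz": 0}, {"dx": 0, "dy": 0, "dz": 0.8, "rx": 0, "ry": 0, "rz": 0}, {"dx": 0, "dy": 0, "dz": 0.8, "rx": 0, "ry": 0, "rz": 0}], "claw": 100}}

```text
t: 7.7
tcp_pos: [0.5002, 0.0517, 0.2053]
tool_rot: [-0.009, 1.0, -0.0, 0.0]
force: [0.1, -0.2, -0.9]
finger_gap: 0.997
gripper_force: 0.0
```

```bash
python3 to.py .4975 .185 .147 .021
```

```text
7.7 grasp [0.5001 0.0517 0.224 ] q [-0.12  0.4   1.76  0.    0.98 -1.71] F [ 0.1 -0.2 -0.9] gap 0.997 gf 0.0
d/25mm [-0.106  5.332 -3.08 ]
rot/30 [0.    0.002 0.006]
```

>>> {"op": "move_arm", "data": {"targets": [{"dx": -0.02, "dy": 0.67, "dz": 0, "rx": 0, "ry": 0, "rz": 0}, {"dx": -0.02, "dy": 0.67, "dz": 0, "rx": 0, "ry": 0, "rz": 0}, {"dx": -0.02, "dy": 0.67, "dz": 0, "rx": 0, "ry": 0, "rz": 0}, {"dx": -0.02, "dy": 0.67, "dz": 0, "rx": 0, "ry": 0, "rz": 0}, {"dx": -0.02, "dy": 0.67, "dz": 0, "rx": 0, "ry": 0, "rz": 0}, {"dx": 0, "dy": 0.67, "dz": 0, "rx": 0, "ry": 0, "rz": 0}, {"dx": 0, "dy": 0.67, "dz": 0, "rx": 0, "ry": 0, "rz": 0}, {"dx": 0, "dy": 0.66, "dz": 0, "rx": 0, "ry": 0, "rz": 0}, {"dx": 0, "dy": 0, "dz": 0, "rx": 0, "ry": 0, "rz": 0}, {"dx": 0, "dy": 0, "dz": 0, "rx": 0, "ry": 0, "rz": 0}], "claw": 100}}

```text
t: 8.95
tcp_pos: [0.4975, 0.1853, 0.2038]
tool_rot: [-0.009, 1.0, -0.0, -0.0]
force: [-0.0, -0.5, -0.6]
finger_gap: 1.004
gripper_force: 0.0
```

```bash
python3 to.py .4975 .185 .147 .021; python3 - <<'E'
from h import *
a=cams.snapshot("top")[180:270,225:385,::-1];b=cams.snapshot("side")[100:300,300:460,::-1]
a=cv2.resize(a,(480,270),interpolation=cv2.INTER_CUBIC);b=cv2.resize(b,(480,600),interpolation=cv2.INTER_CUBIC)
c=np.zeros((600,480,3),np.uint8);c[:270]=a
cv2.imwrite("pics/p2.png",cv2.resize(np.hstack([c,b]),(800,500)))
E
```

```text
8.95 grasp [0.4975 0.1853 0.2225] q [ 0.15  0.44  1.7  -0.    1.01 -1.44] F [-0.  -0.5 -0.6] gap 1.004 gf 0.0
d/25mm [-0.    -0.013 -3.018]
rot/30 [ 0.001 -0.     0.006]
```

View pics/p2.png

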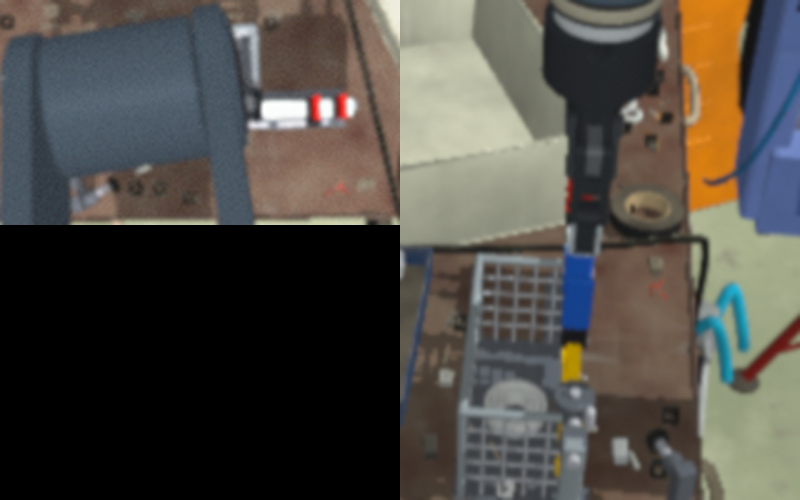

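The top view shows the red tabs close together at about (316, 107) and (343, 105), so the catch is drawn. The side view has the gripper lined up over the blue tabs. Descend and squeeze.

>>> {"op": "move_arm", "data": {"targets": [{"dx": 0, "dy": 0, "dz": -0.5, "rx": 0, "ry": 0, "rz": 0}, {"dx": 0, "dy": 0, "dz": -0.5, "rx": 0, "ry": 0, "rz": 0}, {"dx": 0, "dy": 0, "dz": -0.5, "rx": 0, "ry": 0, "rz": 0}, {"dx": 0, "dy": 0, "dz": -0.5, "rx": 0, "ry": 0, "rz": 0}, {"dx": 0, "dy": 0, "dz": -0.5, "rx": 0, "ry": 0, "rz": 0}, {"dx": 0, "dy": 0, "dz": -0.5, "rx": 0, "ry": 0, "rz": 0}, {"dx": 0, "dy": 0, "dz": 0, "rx": 0, "ry": 0, "rz": 0}, {"dx": 0, "dy": 0, "dz": 0, "rx": 0, "ry": 0, "rz": 0}, {"dx": 0, "dy": 0, "dz": 0, "rx": 0, "ry": 0, "rz": 0}, {"dx": 0, "dy": 0, "dz": 0, "rx": 0, "ry": 0, "rz": 0}]}}

```text
t: 10.3
tcp_pos: [0.4978, 0.1855, 0.1293]
tool_rot: [-0.009, 1.0, 0.0, 0.001]
force: [0.0, 0.4, -0.2]
finger_gap: 1.002
gripper_force: 0.0
```

>>> {"op": "move_arm", "data": {"targets": [{"dx": 0, "dy": 0, "dz": 0, "rx": 0, "ry": 0, "rz": 0}, {"dx": 0, "dy": 0, "dz": 0, "rx": 0, "ry": 0, "rz": 0}, {"dx": 0, "dy": 0, "dz": 0, "rx": 0, "ry": 0, "rz": 0}, {"dx": 0, "dy": 0, "dz": 0, "rx": 0, "ry": 0, "rz": 0}, {"dx": 0, "dy": 0, "dz": 0, "rx": 0, "ry": 0, "rz": 0}, {"dx": 0, "dy": 0, "dz": 0, "rx": 0, "ry": 0, "rz": 0}, {"dx": 0, "dy": 0, "dz": 0, "rx": 0, "ry": 0, "rz": 0}, {"dx": 0, "dy": 0, "dz": 0, "rx": 0, "ry": 0, "rz": 0}, {"dx": 0, "dy": 0, "dz": 0, "rx": 0, "ry": 0, "rz": 0}, {"dx": 0, "dy": 0, "dz": 0, "rx": 0, "ry": 0, "rz": 0}], "claw": 0, "newtons": 40}}

```text
t: 11.55
tcp_pos: [0.4975, 0.1891, 0.1299]
tool_rot: [-0.009, 1.0, 0.003, 0.001]
force: [-2.8, 14.0, 6.6]
finger_gap: 0.337
gripper_force: 38.9
```

```bash
python3 to.py .4975 .185 .147 .021
```

```text
11.55 grasp [0.4975 0.189  0.1486] q [ 0.15  0.55  1.76  0.01  0.83 -1.44] F [-2.8 14.   6.6] gap 0.337 gf 38.90420973300934
d/25mm [-0.    -0.16  -0.063]
rot/30 [-0.011  0.003  0.006]
```

The blue catch is squeezed (28.6 mm). The compliance puts the true grip at y≈0.189, so I'll correct for that and work out the arc.

```bash
cat > arc.py <<'E'
import numpy as np,sys
a0,a1,n=map(float,sys.argv[1:4])
a=np.radians(np.linspace(a0,a1,int(n)+1)); th=np.radians(-88.8)-a
p=.092*np.c_[np.cos(th),np.sin(th)]
print((np.diff(p,axis=0)/.025).round(3).tolist(), "rz",round(-(a1-a0)/n/30,4))
E
python3 arc.py 0 60 20
```

```text
[[-0.193, 0.001], [-0.192, 0.011], [-0.191, 0.021], [-0.19, 0.031], [-0.188, 0.041], [-0.186, 0.051], [-0.183, 0.06], [-0.18, 0.07], [-0.176, 0.079], [-0.171, 0.088], [-0.166, 0.097], [-0.161, 0.106], [-0.155, 0.114], [-0.149, 0.122], [-0.142, 0.13], [-0.136, 0.137], [-0.128, 0.144], [-0.12, 0.15], [-0.112, 0.156], [-0.104, 0.162]] rz -0.1
```

>>> {"op": "move_arm", "data": {"targets": [{"dx": -0.193, "dy": 0.12, "dz": 0, "rx": 0, "ry": 0, "rz": -0.1}, {"dx": -0.192, "dy": 0.03, "dz": 0, "rx": 0, "ry": 0, "rz": -0.1}, {"dx": -0.191, "dy": 0.021, "dz": 0, "rx": 0, "ry": 0, "rz": -0.1}, {"dx": -0.19, "dy": 0.031, "dz": 0, "rx": 0, "ry": 0, "rz": -0.1}, {"dx": -0.188, "dy": 0.041, "dz": 0, "rx": 0, "ry": 0, "rz": -0.1}, {"dx": -0.186, "dy": 0.051, "dz": 0, "rx": 0, "ry": 0, "rz": -0.1}, {"dx": -0.183, "dy": 0.06, "dz": 0, "rx": 0, "ry": 0, "rz": -0.1}, {"dx": -0.18, "dy": 0.07, "dz": 0, "rx": 0, "ry": 0, "rz": -0.1}, {"dx": -0.176, "dy": 0.079, "dz": 0, "rx": 0, "ry": 0, "rz": -0.1}, {"dx": -0.171, "dy": 0.088, "dz": 0, "rx": 0, "ry": 0, "rz": -0.1}]}}

```text
t: 12.8
tcp_pos: [0.4512, 0.1999, 0.13]
tool_rot: [0.25, 0.968, -0.001, 0.0]
force: [-0.8, -1.1, 8.2]
finger_gap: 0.337
gripper_force: 38.9
```

```bash
cat > st.py <<'E'
from h import *
g,Q,s=grasp(); h=np.array([.4956,.281]); d=g[:2]-h; a=np.radians(-88.8)-np.arctan2(d[1],d[0])
y=Q.as_matrix()[:,1]; yaw=np.radians(91.2)-np.arctan2(y[1],y[0])
u=d/np.linalg.norm(d); f=s["force"][:2]
print(s["t"],"g",g.round(4),"r",np.linalg.norm(d).round(4),"ang",a.round(3),"yaw",yaw.round(3),"Frad",(f@u).round(1),"Ftan(closing+)",(f@np.array([-u[1],u[0]])).round(1),"F",s["force"].round(1),"Mz",s["ft_torque"].round(2),"gap",round(s["finger_gap"],3),s["q"].round(2))
E
python3 st.py
```

```text
12.8 g [0.4512 0.2    0.1487] r 0.0924 ang 0.522 yaw 0.526 Frad 1.4 Ftan(closing+) -0.2 F [-0.8 -1.1  8.2] Mz [-0.55  0.49  0.25] gap 0.337 [ 0.19  0.51  1.85 -0.    0.77 -0.87]
```

Angle 0.52 rad with low forces, tracking well. Continuing.

>>> {"op": "move_arm", "data": {"targets": [{"dx": -0.166, "dy": 0.097, "dz": 0, "rx": 0, "ry": 0, "rz": -0.1}, {"dx": -0.161, "dy": 0.106, "dz": 0, "rx": 0, "ry": 0, "rz": -0.1}, {"dx": -0.155, "dy": 0.114, "dz": 0, "rx": 0, "ry": 0, "rz": -0.1}, {"dx": -0.149, "dy": 0.122, "dz": 0, "rx": 0, "ry": 0, "rz": -0.1}, {"dx": -0.142, "dy": 0.13, "dz": 0, "rx": 0, "ry": 0, "rz": -0.1}, {"dx": -0.136, "dy": 0.137, "dz": 0, "rx": 0, "ry": 0, "rz": -0.1}, {"dx": -0.128, "dy": 0.144, "dz": 0, "rx": 0, "ry": 0, "rz": -0.1}, {"dx": -0.12, "dy": 0.15, "dz": 0, "rx": 0, "ry": 0, "rz": -0.1}, {"dx": -0.112, "dy": 0.156, "dz": 0, "rx": 0, "ry": 0, "rz": -0.1}, {"dx": -0.104, "dy": 0.162, "dz": 0, "rx": 0, "ry": 0, "rz": -0.1}]}}

```text
t: 14.05
tcp_pos: [0.4164, 0.2327, 0.13]
tool_rot: [0.492, 0.87, -0.001, -0.0]
force: [-2.3, -2.3, 12.1]
finger_gap: 0.338
gripper_force: 38.8
```

```bash
python3 st.py; python3 arc.py 60 67.5 5;python3 arc.py 67.5 75 5;python3 arc.py 75 82.5 5; python3 - <<'E'
from h import *
a=cams.snapshot("top")[180:270,225:385,::-1];b=cams.snapshot("side")[140:340,290:450,::-1]
a=cv2.resize(a,(480,270),interpolation=cv2.INTER_CUBIC);b=cv2.resize(b,(480,600),interpolation=cv2.INTER_CUBIC)
c=np.zeros((600,480,3),np.uint8);c[:270]=a
cv2.imwrite("pics/p3.png",cv2.resize(np.hstack([c,b]),(800,500)))
E
```

```text
14.05 g [0.4164 0.2327 0.1487] r 0.0928 ang 1.044 yaw 1.051 Frad 3.1 Ftan(closing+) 0.8 F [-2.3 -2.3 12.1] Mz [-0.64  0.72  0.12] gap 0.338 [ 0.28  0.5   1.89 -0.    0.75 -0.26]
[[-0.049, 0.083], [-0.047, 0.084], [-0.044, 0.085], [-0.042, 0.087], [-0.04, 0.088]] rz -0.05
[[-0.038, 0.089], [-0.035, 0.09], [-0.033, 0.091], [-0.03, 0.091], [-0.028, 0.092]] rz -0.05
[[-0.026, 0.093], [-0.023, 0.093], [-0.021, 0.094], [-0.018, 0.095], [-0.016, 0.095]] rz -0.05
```

View pics/p3.png

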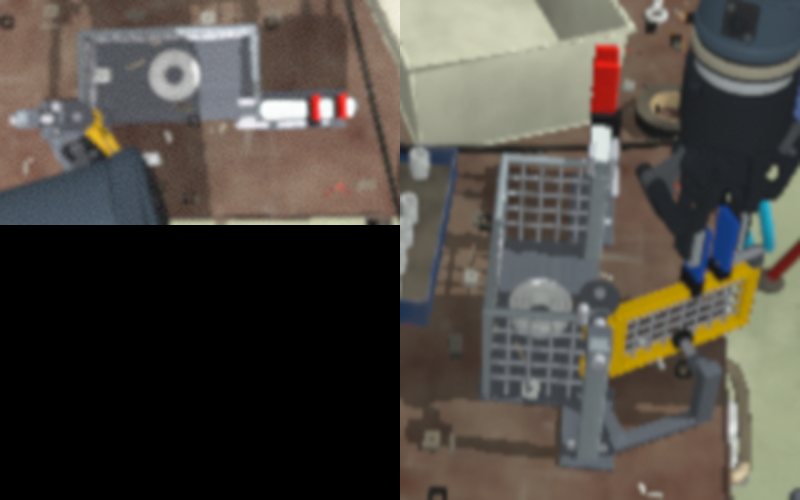

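The gate is gripped open at about 1.04 rad, and the buffer tip at (683, 338) is close to its outer face. Creeping on in 4° steps, watching the force.

>>> {"op": "move_arm", "data": {"targets": [{"dx": -0.033, "dy": 0.055, "dz": 0, "rx": 0, "ry": 0, "rz": -0.033}, {"dx": -0.032, "dy": 0.055, "dz": 0, "rx": 0, "ry": 0, "rz": -0.033}, {"dx": -0.031, "dy": 0.056, "dz": 0, "rx": 0, "ry": 0, "rz": -0.033}, {"dx": -0.03, "dy": 0.056, "dz": 0, "rx": 0, "ry": 0, "rz": -0.034}, {"dx": 0, "dy": 0, "dz": 0, "rx": 0, "ry": 0, "rz": 0}, {"dx": 0, "dy": 0, "dz": 0, "rx": 0, "ry": 0, "rz": 0}, {"dx": 0, "dy": 0, "dz": 0, "rx": 0, "ry": 0, "rz": 0}, {"dx": 0, "dy": 0, "dz": 0, "rx": 0, "ry": 0, "rz": 0}, {"dx": 0, "dy": 0, "dz": 0, "rx": 0, "ry": 0, "rz": 0}, {"dx": 0, "dy": 0, "dz": 0, "rx": 0, "ry": 0, "rz": 0}]}}

```text
t: 15.4
tcp_pos: [0.4133, 0.238, 0.13]
tool_rot: [0.522, 0.853, -0.001, 0.0]
force: [-1.5, -3.4, 12.2]
finger_gap: 0.335
gripper_force: 38.7
```

```bash
python3 st.py; python3 arc.py 64 76 12
```

```text
15.4 g [0.4133 0.238  0.1487] r 0.0928 ang 1.11 yaw 1.118 Frad 2.8 Ftan(closing+) 2.3 F [-1.5 -3.4 12.2] Mz [-0.71  0.68  0.14] gap 0.335 [ 0.29  0.5   1.89 -0.    0.75 -0.18]
[[-0.029, 0.057], [-0.028, 0.058], [-0.027, 0.058], [-0.026, 0.059], [-0.025, 0.059], [-0.024, 0.06], [-0.023, 0.06], [-0.022, 0.06], [-0.021, 0.061], [-0.02, 0.061], [-0.018, 0.062], [-0.017, 0.062]] rz -0.0333
```

>>> {"op": "move_arm", "data": {"targets": [{"dx": -0.029, "dy": 0.057, "dz": 0, "rx": 0, "ry": 0, "rz": -0.033}, {"dx": -0.028, "dy": 0.058, "dz": 0, "rx": 0, "ry": 0, "rz": -0.033}, {"dx": 0, "dy": 0, "dz": 0, "rx": 0, "ry": 0, "rz": 0}, {"dx": 0, "dy": 0, "dz": 0, "rx": 0, "ry": 0, "rz": 0}, {"dx": 0, "dy": 0, "dz": 0, "rx": 0, "ry": 0, "rz": 0}, {"dx": 0, "dy": 0, "dz": 0, "rx": 0, "ry": 0, "rz": 0}, {"dx": 0, "dy": 0, "dz": 0, "rx": 0, "ry": 0, "rz": 0}, {"dx": 0, "dy": 0, "dz": 0, "rx": 0, "ry": 0, "rz": 0}, {"dx": 0, "dy": 0, "dz": 0, "rx": 0, "ry": 0, "rz": 0}, {"dx": 0, "dy": 0, "dz": 0, "rx": 0, "ry": 0, "rz": 0}]}}

```text
t: 16.65
tcp_pos: [0.4119, 0.2406, 0.13]
tool_rot: [0.536, 0.844, -0.001, 0.0]
force: [-1.7, -5.1, 12.2]
finger_gap: 0.338
gripper_force: 38.7
```

```bash
python3 st.py
```

```text
16.65 g [0.412  0.2406 0.1487] r 0.0929 ang 1.142 yaw 1.152 Frad 3.7 Ftan(closing+) 3.9 F [-1.7 -5.1 12.2] Mz [-0.83  0.57  0.26] gap 0.338 [ 0.29  0.5   1.89 -0.    0.75 -0.14]
```

>>> {"op": "move_arm", "data": {"targets": [{"dx": -0.027, "dy": 0.058, "dz": 0, "rx": 0, "ry": 0, "rz": -0.033}, {"dx": -0.026, "dy": 0.059, "dz": 0, "rx": 0, "ry": 0, "rz": -0.034}, {"dx": 0, "dy": 0, "dz": 0, "rx": 0, "ry": 0, "rz": 0}, {"dx": 0, "dy": 0, "dz": 0, "rx": 0, "ry": 0, "rz": 0}, {"dx": 0, "dy": 0, "dz": 0, "rx": 0, "ry": 0, "rz": 0}, {"dx": 0, "dy": 0, "dz": 0, "rx": 0, "ry": 0, "rz": 0}, {"dx": 0, "dy": 0, "dz": 0, "rx": 0, "ry": 0, "rz": 0}, {"dx": 0, "dy": 0, "dz": 0, "rx": 0, "ry": 0, "rz": 0}, {"dx": 0, "dy": 0, "dz": 0, "rx": 0, "ry": 0, "rz": 0}, {"dx": 0, "dy": 0, "dz": 0, "rx": 0, "ry": 0, "rz": 0}]}}

```text
t: 17.9
tcp_pos: [0.4107, 0.2432, 0.13]
tool_rot: [0.55, 0.835, -0.001, 0.0]
force: [-1.4, -6.6, 12.5]
finger_gap: 0.337
gripper_force: 38.8
```

```bash
python3 st.py;python3 - <<'E'
from h import *
b=cams.snapshot("side")[200:300,350:450,::-1]
cv2.imwrite("pics/p4.png",cv2.resize(b,(600,600),interpolation=cv2.INTER_CUBIC))
E
```

```text
17.9 g [0.4107 0.2433 0.1487] r 0.0929 ang 1.174 yaw 1.187 Frad 3.9 Ftan(closing+) 5.4 F [-1.4 -6.6 12.5] Mz [-0.91  0.57  0.34] gap 0.337 [ 0.3   0.5   1.89 -0.    0.75 -0.1 ]
```

View pics/p4.png

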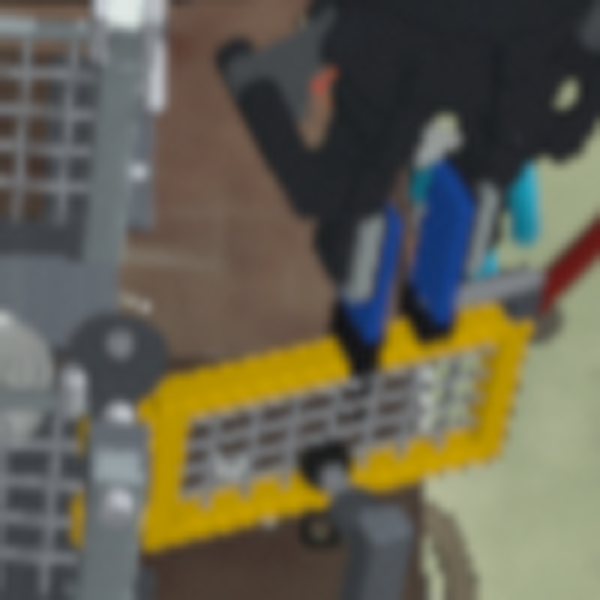

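The buffer sits on the gate face at about (325, 465). Tangential force has climbed about 1.6 N per 2° since 1.11 rad, which matches the buffer spring and means it's pressed in about 4 mm. Grip is firm at 39 N, so I'm handing in.

```bash
python3 -c "
from station import order
print(order.sign_off())"
```

```text
the job is handed in; nothing more can be done
None
```

I drew the red catch and left it drawn, swung the gate through its detent to about 1.17 rad and handed in still gripping it, pressed an estimated 4 mm into the buffer (from the force readings); the sign-off gave no verdict.

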